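# Seat the fallen lamp post in its keyed base and hold it home

## Robot

A 6-joint arm with a two-finger parallel gripper is mounted at the origin on a cart in front of the work surface, level with it; the furniture and walls round the work are solid. World frame = base frame: x ahead of the robot, y to its left, z up, the work surface at z = 0. Lengths are in m, angles in rad, forces in N, time in s.
With the tool pointing down it reaches from about 0.35 to 0.775 m from the base axis. Payload 7.3 kg.
Tool frame: the origin (TCP) lies at the very end of the fingers, on their centre line; the grasp point (between the pads) lies 19 mm behind it; z points along the fingers, y is the line along which they close (so a half turn about z gives the same grasp; the last joint's range is limited). The gripper opens to 92 mm and grips with 3 to 60 N. Pads are 19 mm wide; open, the fingers measure 130 mm over their backs; the gripper's body (75 mm by 190 mm) begins 47 mm behind the grasp point.
Start: joints at [1.194, 0.342, 1.524, -0, 1.275, -0.146], TCP at [0.12, 0.511, 0.2] pointing down, gripper open.
Joint ranges: [-2.53, 2.53], [-0.77, 2.02], [0.04, 2.7], [-1, 4.14], [0.28, 2.66], [-3.11, 3.11]. Speed limits (rad/s): [2.57, 2.57, 3.14, 3.14, 3.14, 3.14].

## Interface

Orientations are given as [roll, pitch, yaw] about the fixed x, y, z axes, in that order (R = Rz(yaw) Ry(pitch) Rx(roll)).
In Python, from cell import robot, read_camera, get_calibration gives the robot as it stands. The module is installed in compiled form; this text tells all that it offers.
- The arm moves only by the tool send_rows, never from a script. Its argument "plan" is a list of rows, each a list of 2 entries, a list of its own where there are three numbers: the shift along the tool's x, y, z as a fraction of full scale, then the turn, a rotation vector about the tool's x, y, z as a fraction of full scale. A call has exactly 10 rows; each row shifts and turns the commanded pose from where the row before left it, along the tool's axes as they then stand; what a row does not reach is not made up. Full scale, the value 1, is 0.025 m for a shift and 90 degrees for a turn. A row lasts 1/8 s, in which the tool goes at most 62.5 mm and 10.7 degrees, less where a joint would pass 70% of its speed; a pose out of reach is approached as far as the arm can. A call with a number of a shift or a turn outside -1 to 1 is refused whole. A call with a gripper value outside its range is refused whole. "gripper" is the opening, from -1 (shut) to 1 (fully open), so that 0 is half open, set as the call begins (left out, the last holds). The fingers move at their own pace and stop on an object; "force" is the grip in N (left out, the last holds). Time passes only in rows, so rows that do not move let the fingers close, or fill a call up. It gives the time, the measured TCP pose, the force, the opening and the grip force at its end, in the units of the state.
- robot.observe(): the state, without advancing time (a new reading comes with each control period).
- read_camera(name): name is "scene" or "side" or "wrist"; returns (picture, depth): 420x560x3 uint8, blue, green, red; 420x560 float32, m along the optical axis (not along the pixel's ray), 0 where there is no reading.
- get_calibration(name): a dict with "intrinsics" (3x3 intrinsics, pixels), "rvec" (rotation vector, rad) and "tvec" (3), from world to camera coordinates, as OpenCV has them. Camera axes: x right, y down, z forward; pixel columns grow to the right and rows downward; lengths in m; the calibration is good to about 2 mm. A picture is of the moment at which its call begins: read the wrist's pose just before it. get_calibration takes no time and is no camera call; for the wrist camera it gives the pose at the moment of the call.
- robot.hand_in(): hands the job in; it is judged then, once.
The state is a dict: "time": time; "qpos": joint angles; "qvel": joint speeds; "joint_efforts": joint torques, N m; "tool_pos": TCP position; "tool_rot": TCP orientation; "contact_force": force on the tool from outside, world axes, zero at the start; "torque": the same for the moment, N m; "opening": finger opening in m; "grip_force": force on a finger pad.
Only numpy, scipy, OpenCV 4.12 (cv2) and the standard library are available. Lean on these libraries where they do the work, as an engineer would, in place of code of your own. Each camera call takes 0.05 s, during which the arm holds its last target. There are 200 camera calls.

## Task

We are putting the desk lamp together, but its post has fallen over on the worktop. Stand the post upright, push its round spigot down into the hub of the lamp base, turning it until the key slips into the keyway, and press it fully home against the sprung contact until its square shoulder sits flush on the hub. Finish while still holding the post and pressing it down, so that I can tighten the clamp screw; leave the other things on the desk where they are.

Things in the scene. Friction and masses are not known exactly. Their poses are not given: they have to be found in the camera images.
- post_center (a point): Lamp post: loose metal part, 178 mm long, 0.3 to 0.5 kg, starting flat on the worktop with spigot to the right and key facing the robot (within 0.5 rad). Point on its axis, half-way along (21 mm up now). Own z runs from foot to tongue; key and black rocker switch are on its -x side; y is across the tongue's thickness. Square body 42 x 42 mm from z -47 to +43 mm; its lower face is the shoulder.
- post_foot (a point): Centre of the flat end of the post's spigot, 89 mm from post_center; same axes. Spigot: round, 34 mm diameter, 42 mm long, tip chamfered 2 mm; the post can stand on it. Key: a bar on its -x side, 7 mm wide, standing out to 21 mm from the axis, from 13 to 40 mm above this point (so the first 13 mm of the spigot are plain and round).
- post_tongue (a point): Middle of the flat tongue at the post's top end, 66 mm from post_center along the post's +z; same axes. Tongue 16 mm thick in y, 30 mm wide in x, 46 mm long (23 mm either way from here), with a rounded top: a good grip from above.
- lamp_base: Weighted lamp base, grey plate 140 x 120 x 14 mm with an upright aluminium hub; it stays put when pushed or twisted. Origin on the worktop under the hub's axis, z up, -x its front (a round touch button lies there): the plate reaches 90 mm to the front, 50 mm to the back and 60 mm to the sides of that axis. Its front faces the robot within 0.5 rad.
- hub_mouth (a point): Centre of the hub's flat mouth, 62 mm above the worktop; axes as the base. Hub 62 mm outside, bore 36 mm diameter. Keyway in the bore on its -x (front) side: 10 mm wide, reaching 22.5 mm from the axis, full depth. The post goes in only with its -x side (key) at the keyway, within about 4 degrees; else the key rests on the mouth. Home: spigot 42 mm deep, shoulder on the mouth.
- contact_pin (a joint): Sprung electrical contact at the bottom of the bore: travel in m, 0 at rest (top 34 mm below the mouth), growing as it is pressed down; 0.008 when the post is home, stop at 0.0095. It pushes up with 7.5 N at 0 and 13.5 N at 0.008, so it lifts the post again when nobody presses.
- screwdriver: Bystander: screwdriver with yellow handle, 178 mm long, lying along the front edge; origin on the worktop under its middle.
- glue_stick: Bystander: glue stick, 28 mm diameter, 92 mm tall, standing at the left; origin at the centre of its underside. Behind and left of it a wall cabinet hangs 0.45 m above the worktop (from y = 0.3 leftwards, x over 0.57): keep the arm clear of it.
- tape_measure: Bystander: tape measure, 32 x 74 x 60 mm, standing at the back; origin at the centre of its underside.
- mug_1: Bystander: mug, 101 mm tall, at the far right; origin at the centre of its underside.

How it is judged:
By the outcome, as a careful person would: the job done as asked, in the order asked, and still so for the second after the job is handed in, while the arm keeps its last pose, push and grip.
It also fails if it takes over 58 s, if anything falls off the work surface, if the arm or the gripper's body presses on something with over 40 N, if the wrist force passes 120 N, or if a joint passes its speed limit or range.

## Working session

There is one attempt and no reset: what is moved stays moved. The work goes in short steps, Python scripts to look and compute and a tool call to move; the robot and the scene stay as the last step left them, time stands still between calls to the robot, and variables do not carry over. Pictures are saved under pics/ and viewed, at most 10 in all, crops included, and the job is handed in when it is done.

Besides the shell and the picture viewer there is one more tool, called after "Request:" as name(argument=value, ...) on one line, values as JSON. send_rows: Moves the arm, as the interface text tells. Shift numbers are shares of 0.025 m and turn numbers shares of 90 degrees, none past 1 either way. Its arguments: {"type":"object","properties":{"plan":{"type":"array"},"gripper":{"type":"number"},"force":{"type":"number"}},"required":["plan"]}

```bash
mkdir -p pics; ls
cat > h.py <<'E'
import numpy as np,cv2
from cell import robot,read_camera,get_calibration
def cal(n):
    c=get_calibration(n);R=cv2.Rodrigues(np.array(c["rvec"],float))[0];return np.array(c["intrinsics"],float),R,np.array(c["tvec"],float).ravel()
def pts(n,d):
    K,R,t=cal(n);v,u=np.mgrid[:d.shape[0],:d.shape[1]]
    P=np.stack([(u-K[0,2])/K[0,0]*d,(v-K[1,2])/K[1,1]*d,d],-1)
    return (P-t)@R
def plane(n,uv,z):
    K,R,t=cal(n);o=-R.T@t;r=R.T@np.linalg.inv(K)@np.array([uv[0],uv[1],1.]);return o+r*(z-o[2])/r[2]
E
python3 - <<'E'
from h import *
s=robot.observe();print(s)
for n in("scene","side"):
    p,d=read_camera(n);cv2.imwrite(f"pics/{n}0.png",p);np.save(f"{n}0.npy",d)
    K,R,t=cal(n);print(n,-R.T@t,R[2],K[0,0])
E
```

```text
pics
{'time': 0.0, 'qpos': array([ 1.19399802e+00,  3.42710092e-01,  1.52504239e+00, -2.09207384e-05,
        1.27539271e+00, -1.45969621e-01]), 'qvel': array([ 0.00015626, -0.00022077,  0.00216068,  0.00012287, -0.00075181,
       -0.00014439]), 'joint_efforts': array([ 5.30632315e-04, -4.31222713e+01, -2.44233209e+01,  7.19577447e-02,
        5.54866449e-02, -5.80361939e-05]), 'tool_pos': array([0.11991047, 0.5106508 , 0.1994427 ]), 'tool_rot': array([-3.14005372e+00, -2.06026559e-04,  2.91076992e+00]), 'contact_force': array([ 0.295748  ,  0.4445521 , -0.10403621]), 'torque': array([-0.02463929,  0.03996745,  0.05656191]), 'grip_force': 0.0, 'opening': 0.091970872929257}
scene [0.16685443 0.62337746 0.85831165] [ 0.33240071 -0.60566252 -0.72296797] 420.76261927538735
side [ 0.46657444 -1.082193    0.61936954] [ 0.08472278  0.87976733 -0.4677943 ] 424.68207019776423
```

View pics/scene0.png

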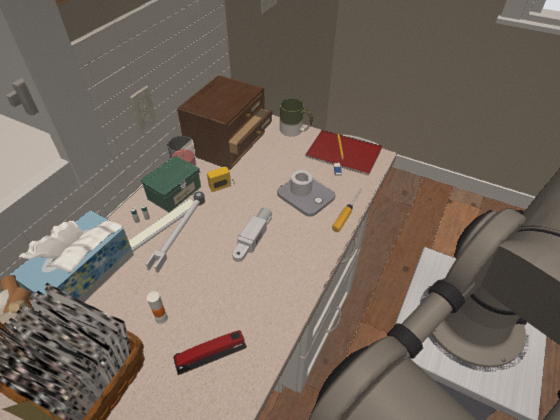

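View pics/side0.png

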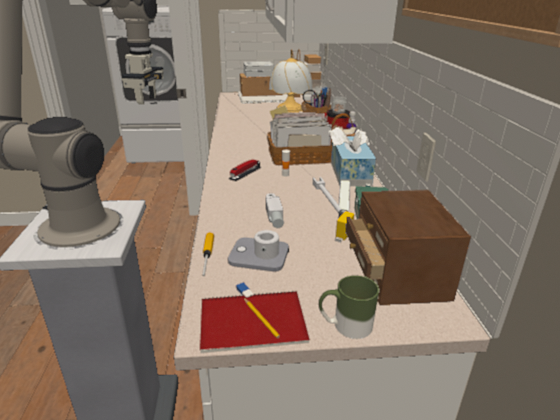

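Scene: the post lies from its tongue at (240,252) to its spigot at (265,213). The hub mouth is at (301,178), the touch button at (319,201), the screwdriver at (343,216). In the side view, the hub is at (266,240) and the post at (275,208). Next I measure them by depth.

```bash
cat > m.py <<'E'
from h import *
for n,bp,bh in(("scene",(225,200,280,265),(275,165,340,218)),("side",(260,190,290,226),(225,228,292,272))):
    d=np.load(n+"0.npy");P=pts(n,d);im=cv2.imread(f"pics/{n}0.png")
    u0,v0,u1,v1=bp;Q=P[v0:v1,u0:u1].reshape(-1,3)
    tab=Q[abs(Q[:,2])<.008];print(n,"table z",np.median(tab[:,2]))
    q=Q[(Q[:,2]>.012)&(Q[:,2]<.07)];c=q.mean(0);w,V=np.linalg.eigh(np.cov(q[:,:2].T));a=V[:,1];a=a if a[1]<0 else -a
    s=(q[:,:2]-c[:2])@a;b=np.array([-a[1],a[0]]);o=(q[:,:2]-c[:2])@b
    print("post n",len(q),"c",c,"axis",a,np.degrees(np.arctan2(a[1],a[0])),"s",np.percentile(s,[0,1,99,100]))
    for lo in np.arange(-.1,.1,.01):
        k=(s>=lo)&(s<lo+.01)
        if k.sum()>3: print("  %.3f n%d o %.4f %.4f ztop %.4f"%(lo,k.sum(),*np.percentile(o[k],[3,97]),np.percentile(q[k,2],95)))
    u0,v0,u1,v1=bh;Q=P[v0:v1,u0:u1].reshape(-1,3)
    m=Q[(Q[:,2]>.057)&(Q[:,2]<.068)];
    (e,r)=cv2.minEnclosingCircle(m[:,:2].astype(np.float32));print("hub",len(m),e,r,m[:,2].mean())
    pl=Q[(Q[:,2]>.009)&(Q[:,2]<.019)];print("plate",len(pl),cv2.minAreaRect(pl[:,:2].astype(np.float32)))
    for nm,bx in(("p",bp),("h",bh)):
        u0,v0,u1,v1=bx
        cv2.imwrite(f"{nm}_{n}.png",cv2.resize(im[v0-8:v1+8,u0-8:u1+8],(400,400)))
A=[cv2.imread(f"{a}_{n}.png") for a in"ph" for n in("scene","side")]
cv2.imwrite("pics/crop.png",cv2.resize(np.vstack([np.hstack(A[:2]),np.hstack(A[2:])]),(600,600)))
print(plane("scene",(319,201),.016),plane("scene",(301,178),.062))
E
python3 m.py
```

```text
scene table z 0.00013142887858075058
post n 952 c [0.54649023 0.04233302 0.03487991] axis [ 0.03843289 -0.99926118] -87.79741527830345 s [-0.08265986 -0.08029364  0.09257493  0.0964817 ]
  -0.090 n11 o -0.0018 0.0067 ztop 0.0300
  -0.080 n53 o -0.0106 0.0117 ztop 0.0312
  -0.070 n47 o -0.0121 0.0162 ztop 0.0320
  -0.060 n46 o -0.0117 0.0168 ztop 0.0314
  -0.050 n45 o -0.0118 0.0167 ztop 0.0328
  -0.040 n104 o -0.0174 0.0208 ztop 0.0440
  -0.030 n65 o -0.0176 0.0219 ztop 0.0445
  -0.020 n67 o -0.0174 0.0203 ztop 0.0440
  -0.010 n63 o -0.0179 0.0227 ztop 0.0443
  -0.000 n59 o -0.0180 0.0232 ztop 0.0443
  0.010 n55 o -0.0170 0.0237 ztop 0.0443
  0.020 n64 o -0.0159 0.0224 ztop 0.0450
  0.030 n56 o -0.0163 0.0227 ztop 0.0439
  0.040 n55 o -0.0160 0.0232 ztop 0.0445
  0.050 n24 o -0.0153 0.0178 ztop 0.0430
  0.060 n43 o -0.0150 0.0181 ztop 0.0391
  0.070 n41 o -0.0139 0.0187 ztop 0.0387
  0.080 n37 o -0.0130 0.0162 ztop 0.0387
  0.090 n17 o -0.0086 0.0180 ztop 0.0367
hub 197 (0.5134134292602539, -0.18449586629867554) 0.033502303063869476 0.06129912801114153
plate 1082 ((0.5014773011207581
[... 481 characters left out ...]

  -0.030 n23 o -0.0193 0.0223 ztop 0.0421
  -0.020 n23 o -0.0170 0.0162 ztop 0.0418
  -0.010 n33 o -0.0185 0.0220 ztop 0.0419
  -0.000 n22 o -0.0176 0.0189 ztop 0.0420
  0.010 n71 o -0.0183 0.0226 ztop 0.0414
  0.020 n22 o -0.0173 0.0135 ztop 0.0368
  0.030 n30 o -0.0187 0.0161 ztop 0.0373
  0.040 n18 o -0.0167 0.0119 ztop 0.0368
  0.050 n74 o -0.0127 0.0166 ztop 0.0355
  0.060 n15 o -0.0096 0.0125 ztop 0.0364
hub 196 (0.5154616236686707, -0.18992844223976135) 0.03161513805389404 0.060073718534271986
plate 1075 ((0.4963797926902771, -0.18476621806621552), (0.12199289351701736, 0.1421133428812027), 72.13341522216797)
[ 0.44914115 -0.16249439  0.016     ] [ 0.5149559  -0.17821661  0.062     ]
```

View pics/crop.png

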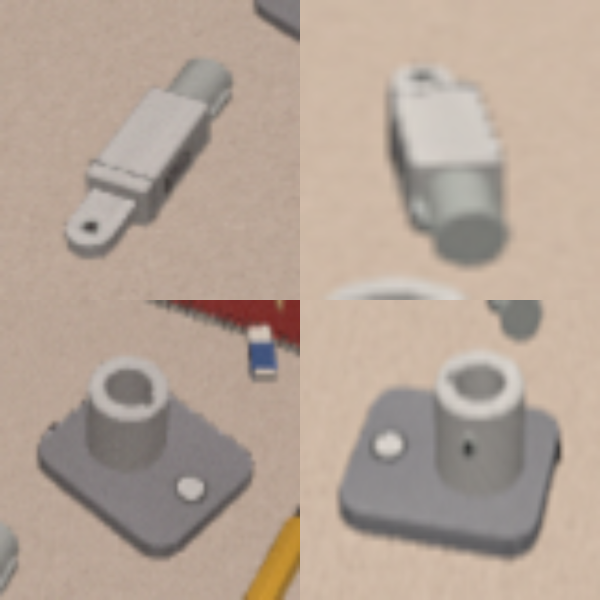

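The post's y differs by about 9 mm between the two views, so I'll use the wrist camera to get the fine positions. First I turn the tool so it closes along x, and raise it.

Request:
send_rows(plan=[[[0,0,-0.6],[0,0,0.107]],[[0,0,-0.6],[0,0,0.107]],[[0,0,-0.6],[0,0,0.107]],[[0,0,-0.6],[0,0,0.107]],[[0,0,-0.6],[0,0,0.107]],[[0,0,-0.6],[0,0,0.107]],[[0,0,-0.6],[0,0,0.107]],[[0,0,-0.6],[0,0,0.104]],[[-0.5,0.5,0],[0,0,0]],[[-1,1,0],[0,0,0]]], gripper=1, force=60)

```text
time: 1.35
tool_pos: [0.1579, 0.4726, 0.319]
tool_rot: [-3.141, 0.001, 1.577]
contact_force: [0.0, -0.1, 0.8]
opening: 0.0915
grip_force: 0.0
```

Request:
send_rows(plan=[[[-1,1,0],[0,0,0]],[[-1,1,0],[0,0,0]],[[-1,1,0],[0,0,0]],[[-1,1,0],[0,0,0]],[[-1,1,0],[0,0,0]],[[-1,1,0],[0,0,0]],[[-1,1,0],[0,0,0]],[[-1,1,0],[0,0,0]],[[-1,1,0],[0,0,0]],[[-1,1,0],[0,0,0]]])

```text
time: 2.6
tool_pos: [0.4079, 0.2215, 0.3191]
tool_rot: [-3.14, 0.001, 1.575]
contact_force: [-0.2, -0.1, -0.5]
opening: 0.092
grip_force: 0.0
```

Run:
```python
from h import *
s=robot.observe();print(s['time'],s['tool_pos'],s['tool_rot'],s['qpos'])
K,R,t=cal("wrist");c=-R.T@t;print(c,R[2],R[0],K)
```

```text
2.6 [0.40788271 0.22154104 0.31912472] [-3.14014775e+00  7.25797240e-04  1.57452374e+00] [ 3.32384865e-01  1.59738627e-01  1.44366346e+00 -2.20679354e-04
  1.53979240e+00  3.28664989e-01]
[0.40891129 0.30649835 0.50320908] [ 1.27335105e-04 -3.10060467e-01 -9.50716830e-01] [ 0.99999337  0.00349887 -0.00100716] [[325.96892785   0.         282.07199889]
 [  0.         325.96892785 209.27787738]
 [  0.           0.           1.        ]]
```

Request:
send_rows(plan=[[[-1,0.5,0],[0,0,0]],[[-1,0.5,0],[0,0,0]],[[-1,0.5,0],[0,0,0]],[[-1,0.5,0],[0,0,0]],[[-1,0.5,0],[0,0,0]],[[-1,0.5,0],[0,0,0]],[[-1,0.5,0],[0,0,0]],[[-1,0.5,0],[0,0,0]],[[-1,0,0],[0,0,0]],[[0,0,0],[0,0,0]]])

```text
time: 3.85
tool_pos: [0.5069, -0.0034, 0.319]
tool_rot: [-3.139, 0.0, 1.571]
contact_force: [-0.1, 0.5, 1.0]
opening: 0.0917
grip_force: 0.0
```

```bash
cat > snap.py <<'E'
from h import *;import sys
n=sys.argv[1];s=robot.observe();K,R,t=cal("wrist");p,d=read_camera("wrist")
cv2.imwrite(f"pics/{n}.png",p);np.savez(n,d=d,P=pts("wrist",d),K=K,R=R,t=t);print(s['time'],s['tool_pos'],s['tool_rot'],s['contact_force'])
E
python3 snap.py w1
```

```text
3.85 [ 0.50687409 -0.00336835  0.31895504] [-3.13944256e+00  5.85771861e-06  1.57103187e+00] [-0.07274461  0.53313263  1.0365147 ]
```

Request:
send_rows(plan=[[[-1,0,0],[0,0,0]],[[-1,0,0],[0,0,0]],[[-1,0,0],[0,0,0]],[[-1,0,0],[0,0,0]],[[-1,0,0],[0,0,0]],[[-1,0,0],[0,0,0]],[[-1,0,0],[0,0,0]],[[-1,0,0],[0,0,0]],[[-1,0,0],[0,0,0]],[[0,0,0],[0,0,0]]])

```text
time: 5.15
tool_pos: [0.5074, -0.2267, 0.3194]
tool_rot: [-3.141, -0.001, 1.571]
contact_force: [0.3, 0.4, -0.2]
opening: 0.0916
grip_force: 0.0
```

```bash
python3 snap.py w2
python3 - <<'E'
import cv2,numpy as np
a=cv2.imread("pics/w1.png");b=cv2.imread("pics/w2.png");cv2.imwrite("pics/w12.png",cv2.resize(np.hstack([a,b]),(800,300)))
E
```

```text
5.15 [ 0.50737928 -0.22674347  0.31938931] [-3.14070175e+00 -7.34467506e-04  1.57117710e+00] [ 0.26903084  0.42786984 -0.16217073]
```

View pics/w12.png

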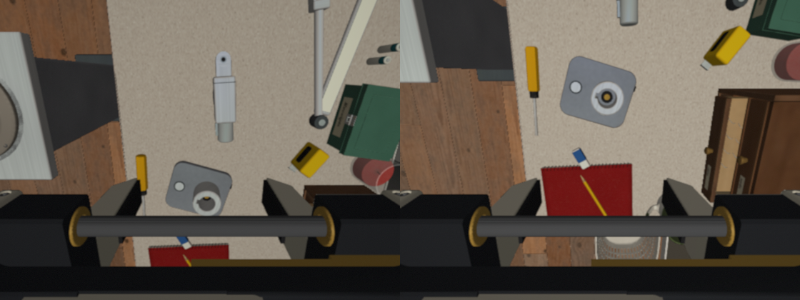

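Wrist views (in composite pixels): the post runs from (223,52) to (225,141), spigot towards the base. In the right-hand view the hub mouth is at (607,97), the keyway towards the touch button at (576,88). Both are clear of the fingers.

```bash
cat > m2.py <<'E'
from h import *
z=np.load("w1.npz");P=z["P"];V,U=np.mgrid[:420,:560]
box=(U>285)&(U<345)&(V>60)&(V<210)
print("table",np.median(P[box&(abs(P[...,2])<.01)][:,2]))
def rect(q):
    r=cv2.minAreaRect(q[:,:2].astype(np.float32));return r
top=P[box&(P[...,2]>.037)&(P[...,2]<.05)]
print("top z",np.median(top[:,2]))
y=top[:,1];print("y pct",np.percentile(y,[0,1,5,50,95,99,100]))
# axis: bin midpoints of edges along y for body / tongue
allq=P[box&(P[...,2]>.01)]
print("all y",np.percentile(allq[:,1],[0,.5,99.5,100]))
mids=[]
for y0 in np.arange(-.06,.135,.006):
    k=allq[abs(allq[:,1]-y0)<.003]
    if len(k)>8:
        zt=np.percentile(k[:,2],80);k=k[k[:,2]>zt-.006];a,b=np.percentile(k[:,0],[1,99]);mids.append((y0,(a+b)/2));print("%.3f n%d x %.4f %.4f w %.4f zt %.4f"%(y0,len(k),a,b,b-a,zt))
m=np.array(mids);f=np.polyfit(m[:,0],m[:,1],1);print("x=",f)
print("rect top",rect(top[(top[:,1]>.0)&(top[:,1]<.075)]))
z=np.load("w2.npz");P=z["P"]
box=(U>215)&(U<340)&(V>70)&(V<185)
Q=P[box]
print("table2",np.median(Q[abs(Q[:,2])<.007][:,2]))
h=Q[(Q[:,2]>.055)&(Q[:,2]<.07)];print("hub",len(h),np.median(h[:,2]),cv2.minEnclosingCircle(h[:,:2].astype(np.float32)))
for lab,k in(("plate",Q[(Q[:,2]>.009)&(Q[:,2]<.02)]),):
    print(lab,len(k),np.median(k[:,2]),cv2.minAreaRect(k[:,:2].astype(np.float32)))
im=cv2.imread("pics/w2.png");c=im[70:190,215:345]
cv2.imwrite("pics/hubz.png",cv2.resize(im[105:170,235:325],(720,520),interpolation=cv2.INTER_CUBIC))
for uv in((245,123),(296,136)):print(P[uv[1],uv[0]])
E
python3 m2.py
```

```text
table 4.926038404557468e-05
top z 0.041771814934897594
y pct [-0.05125152 -0.045234   -0.0251844   0.03134433  0.07271588  0.07656884
  0.07787841]
all y [-0.05461358 -0.05238825  0.12027398  0.12291765]
-0.054 n29 x 0.5467 0.5715 w 0.0248 zt 0.0366
-0.048 n63 x 0.5474 0.5712 w 0.0238 zt 0.0376
-0.042 n64 x 0.5464 0.5703 w 0.0240 zt 0.0374
-0.036 n72 x 0.5457 0.5705 w 0.0248 zt 0.0374
-0.030 n67 x 0.5460 0.5705 w 0.0245 zt 0.0371
-0.024 n69 x 0.5446 0.5701 w 0.0255 zt 0.0373
-0.018 n75 x 0.5444 0.5698 w 0.0255 zt 0.0373
-0.012 n60 x 0.5372 0.5730 w 0.0357 zt 0.0417
-0.006 n115 x 0.5363 0.5765 w 0.0402 zt 0.0425
-0.000 n117 x 0.5361 0.5764 w 0.0402 zt 0.0426
0.006 n133 x 0.5348 0.5760 w 0.0413 zt 0.0424
0.012 n135 x 0.5346 0.5759 w 0.0412 zt 0.0426
0.018 n119 x 0.5345 0.5755 w 0.0410 zt 0.0426
0.024 n120 x 0.5344 0.5754 w 0.0410 zt 0.0426
0.030 n147 x 0.5342 0.5752 w 0.0409 zt 0.0428
0.036 n120 x 0.5328 0.5732 w 0.0404 zt 0.0426
0.042 n145 x 0.5327 0.5728 w 0.0401 zt 0.0425
0.048 n124 x 0.5326 0.5724 w 0.0398 zt 0.0427
0.054 n144 x 0.5324 0.5724 w 0.0399 zt 0.0426
0.060 n124 x 0.5323 
[... 265 characters left out ...]
 0.5350 0.5639 w 0.0288 zt 0.0298
0.102 n89 x 0.5349 0.5637 w 0.0289 zt 0.0298
0.108 n109 x 0.5348 0.5634 w 0.0286 zt 0.0297
0.114 n97 x 0.5360 0.5619 w 0.0259 zt 0.0298
0.120 n61 x 0.5394 0.5595 w 0.0201 zt 0.0295
x= [-0.08879376  0.55533286]
rect top ((0.5537392497062683, 0.03699476271867752), (0.04200155287981033, 0.0765809416770935), 3.6316325664520264)
table2 -6.156916030697606e-05
hub 1126 0.06170310229429209 ((0.5193966031074524, -0.18520192801952362), 0.031119078397750854)
plate 6269 0.013897256214964909 ((0.5011061429977417, -0.17981813848018646), (0.1200922429561615, 0.14184710383415222), 73.53858947753906)
[ 0.45452369 -0.16805829  0.01372233]
[ 0.52848671 -0.18536399  0.02655379]
```

View pics/hubz.png

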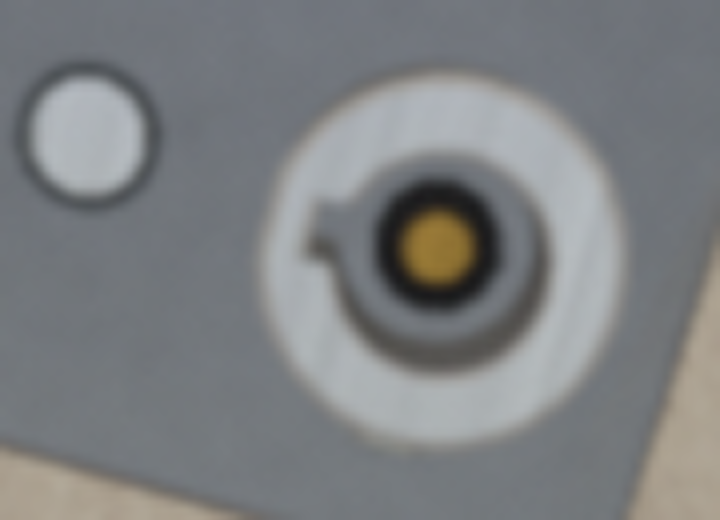

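Fixes:
- Hub: (0.5197, -0.1853), yaw about -16°.
- Post centre: (0.5537, 0.0345), with its axis 3.8° off +y.

I'll grasp the tongue with the tool tilted back 40°, then swing 90° to stand the post up.

Request:
send_rows(plan=[[[1,0.15,0.5],[0,0,0]],[[1,0.15,0.5],[0,0,0]],[[1,0.15,0.5],[0,0,0]],[[1,0.15,0.5],[0,0,0]],[[1,0.15,0.5],[0,0,0]],[[1,0.15,0.5],[0,0,0]],[[1,0.15,0.5],[0,0,0]],[[1,0.15,0.5],[0,0,0]],[[1,0.15,0.5],[0,0,0]],[[1,0.15,0.5],[0,0,0]]])

```text
time: 6.45
tool_pos: [0.5445, 0.026, 0.1949]
tool_rot: [3.142, -0.001, 1.573]
contact_force: [0.9, 0.2, 0.1]
opening: 0.0921
grip_force: 0.0
```

Request:
send_rows(plan=[[[0,0,0],[0,0,-0.042]],[[0,0,0],[0,-0.089,0]],[[0,0,0],[0,-0.089,0]],[[0,0,0],[0,-0.089,0]],[[0,0,0],[0,-0.089,0]],[[0,0,0],[0,-0.089,0]],[[0,0,0],[0,0,0]],[[0,0,0],[0,0,0]],[[0,0,0],[0,0,0]],[[0,0,0],[0,0,0]]])

```text
time: 7.7
tool_pos: [0.5453, 0.0229, 0.1959]
tool_rot: [3.14, 0.698, 1.634]
contact_force: [0.7, -1.0, 0.1]
opening: 0.092
grip_force: 0.0
```

Run:
```python
from h import *
from scipy.spatial.transform import Rotation as Ro
s=robot.observe();print(s['time'],s['tool_pos'],s['tool_rot'],s['qpos'])
R=Ro.from_euler('xyz',s['tool_rot']).as_matrix();print(R)
for T in([.5457,.1564,.088],[.5499,.0922,.0114]):print(R.T@(np.array(T)-s['tool_pos'])/.025)
P=pts("scene",np.load("scene0.npy"));print("glue",P[296:304,153:160].reshape(-1,3).mean(0),plane("scene",(158,317),0))
```

```text
7.7 [0.54528057 0.02293241 0.19585012] [3.13972439 0.69784763 1.63424623] [ 0.2997084   0.524784    1.47760113 -0.68956942  1.38415379  0.45485118]
[[-0.04858441  0.99790987  0.04260808]
 [ 0.76468515  0.06460529 -0.64115737]
 [-0.64256997  0.00143151 -0.76622567]]
[ 6.85366215  0.35547503 -0.11673292]
[6.85062289 0.35283135 3.88463282]
glue [0.6061496  0.33088693 0.08972327] [0.62433569 0.33016216 0.        ]
```

Request:
send_rows(plan=[[[0.95,0.05,0],[0,0,0]],[[0.95,0.05,0],[0,0,0]],[[0.95,0.05,0],[0,0,0]],[[1,0.05,0],[0,0,0]],[[1,0.05,0],[0,0,0]],[[1,0.05,0],[0,0,0]],[[1,0.05,0],[0,0,0]],[[0,0,0.4],[0,0,0]],[[0,0,0.6],[0,0,0]],[[0,0,0.5],[0,0,0]]])

```text
time: 8.95
tool_pos: [0.5468, 0.1295, 0.0558]
tool_rot: [-3.141, 0.699, 1.636]
contact_force: [1.0, 0.4, -0.5]
opening: 0.0917
grip_force: 0.0
```

Request:
send_rows(plan=[[[0,0,0.5],[0,0,0]],[[0,0,0.5],[0,0,0]],[[0,0,0.5],[0,0,0]],[[0,0,0.5],[0,0,0]],[[0,0,0.3],[0,0,0]],[[0,0,0.08],[0,0,0]],[[0,0,0],[0,0,0]],[[0,0,0],[0,0,0]],[[0,0,0],[0,0,0]],[[0,0,0],[0,0,0]]])

```text
time: 10.2
tool_pos: [0.5494, 0.0929, 0.0108]
tool_rot: [3.141, 0.699, 1.637]
contact_force: [0.6, 0.7, -0.0]
opening: 0.0921
grip_force: 0.0
```

Run:
```python
from h import *
s=robot.observe();print(s['time'],s['tool_pos'],s['tool_rot'],s['qpos'],s['contact_force'])
p,d=read_camera("side");q,e=read_camera("scene");cv2.imwrite("pics/g1.png",np.hstack([cv2.resize(p[130:280,190:340],(400,400)),cv2.resize(q[150:300,180:330],(400,400))]))
```

```text
10.2 [0.54940525 0.09293416 0.01082134] [3.14116749 0.69881813 1.6368167 ] [ 0.40777677  0.82016664  1.50345885 -0.70964357  1.19565623  0.73954513] [ 0.58039933  0.7050613  -0.00123209]
```

View pics/g1.png

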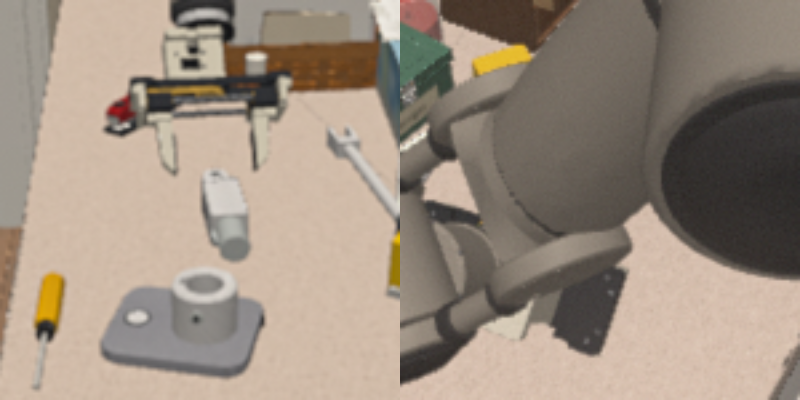

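Side crop: the fingertips at (170,165) and (262,160) straddle the tongue at (217,178). The scene view is blocked by the arm. Closing now.

Request:
send_rows(plan=[[[0,0,0],[0,0,0]],[[0,0,0],[0,0,0]],[[0,0,0],[0,0,0]],[[0,0,0],[0,0,0]],[[0,0,0],[0,0,0]],[[0,0,0],[0,0,0]],[[0,0,0],[0,0,0]],[[0,0,0],[0,0,0]],[[0,0,0],[0,0,0]],[[0,0,0],[0,0,0]]], gripper=-1, force=60)

```text
time: 11.55
tool_pos: [0.5502, 0.0931, 0.0119]
tool_rot: [3.139, 0.699, 1.636]
contact_force: [0.6, 1.2, 6.5]
opening: 0.0014
grip_force: 3.1
```

Run:
```python
from h import *
p,d=read_camera("side");w,e=read_camera("wrist");cv2.imwrite("pics/g2.png",np.hstack([cv2.resize(p[140:240,220:320],(400,400)),cv2.resize(w,(400,400))]))
np.save("side2.npy",d);P=pts("side",d)
print(robot.observe()['opening'],robot.observe()['contact_force'])
s=P[180:235,240:300].reshape(-1,3);s=s[(s[:,2]>.008)&(s[:,2]<.06)];print(s.min(0),s.max(0))
```

```text
0.0003628351915162785 [-0.34456292  1.87147451  6.7350874 ]
[ 0.50037365 -0.17628413  0.00841387] [0.57392459 0.14216656 0.05994032]
```

View pics/g2.png

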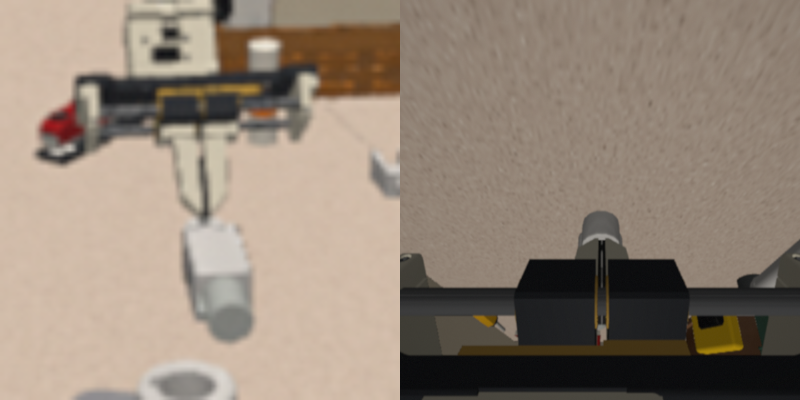

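Run:
```python
from h import *
K,R,t=cal("wrist");w,e=read_camera("wrist");P=pts("wrist",e);d=np.load("side2.npy");S=pts("side",d)
print("cam",-R.T@t)
print("wrist")
for v in range(200,300,8):
    print(v,[("%.3f,%.3f,%.3f"%tuple(P[v,u])) for u in(265,275,280,285,295)])
print("side")
for v in range(185,226,3):
    print(v,[("%.3f,%.3f,%.3f"%tuple(S[v,u])) for u in(266,270,274,278,282)])
```

```text
cam [0.53883442 0.27645032 0.09848779]
wrist
200 ['0.540,0.127,-0.001', '0.545,0.128,-0.000', '0.548,0.127,-0.001', '0.551,0.128,-0.000', '0.556,0.127,-0.001']
208 ['0.540,0.119,-0.000', '0.546,0.120,0.000', '0.548,0.119,-0.001', '0.551,0.118,-0.001', '0.557,0.121,0.000']
216 ['0.540,0.111,0.000', '0.546,0.110,-0.000', '0.549,0.111,0.000', '0.552,0.111,-0.000', '0.558,0.111,-0.000']
224 ['0.540,0.118,0.010', '0.546,0.122,0.012', '0.548,0.123,0.012', '0.551,0.123,0.012', '0.557,0.120,0.010']
232 ['0.540,0.120,0.016', '0.546,0.122,0.017', '0.548,0.124,0.018', '0.551,0.124,0.017', '0.556,0.122,0.016']
240 ['0.540,0.120,0.021', '0.546,0.123,0.022', '0.548,0.124,0.022', '0.551,0.124,0.022', '0.556,0.122,0.021']
248 ['0.540,0.122,0.026', '0.546,0.121,0.026', '0.548,0.122,0.026', '0.551,0.122,0.026', '0.556,0.121,0.025']
256 ['0.541,0.124,0.031', '0.546,0.125,0.032', '0.548,0.121,0.030', '0.551,0.122,0.030', '0.556,0.124,0.031']
264 ['0.541,0.129,0.038', '0.545,0.130,0.038', '0.548,0.127,0.037', '0.550,0.128,0.037', '0.555,0.130,0.038']
272 ['0.540,0.184,0.063', '0.545,0.135,0.044', '0.548,
[... 1277 characters left out ...]
0.001']
209 ['0.529,0.024,0.023', '0.538,-0.012,0.042', '0.550,-0.014,0.043', '0.561,-0.010,0.040', '0.573,-0.008,0.038']
212 ['0.529,0.030,0.009', '0.538,-0.014,0.033', '0.549,-0.026,0.039', '0.560,-0.033,0.043', '0.573,-0.008,0.029']
215 ['0.529,0.033,-0.002', '0.537,-0.032,0.033', '0.547,-0.050,0.043', '0.558,-0.052,0.044', '0.574,-0.004,0.016']
218 ['0.528,0.011,-0.000', '0.536,-0.046,0.032', '0.547,-0.054,0.036', '0.558,-0.052,0.034', '0.569,-0.050,0.033']
221 ['0.527,-0.004,-0.002', '0.539,-0.008,-0.000', '0.546,-0.057,0.028', '0.558,-0.056,0.027', '0.569,-0.056,0.026']
224 ['0.526,-0.022,-0.002', '0.538,-0.022,-0.002', '0.547,-0.058,0.019', '0.558,-0.055,0.016', '0.572,-0.026,-0.001']
```

Run:
```python
from h import *
from scipy.spatial.transform import Rotation as Ro
s=robot.observe();R0=Ro.from_euler('xyz',s['tool_rot']).as_matrix();p=s['tool_pos'];print(p,s['opening'])
c=get_calibration("side");w=get_calibration("wrist")
for off in([0,0,0],[0,.046,0],[0,-.046,0],[0,0,-.02],[0,0,-.04]):
    X=p+R0@np.array(off);
    f=lambda c:cv2.projectPoints(X.reshape(1,3),np.array(c["rvec"],float),np.array(c["tvec"],float),np.array(c["intrinsics"],float),None)[0].ravel()
    print(off,X,"side",f(c),"wrist",f(w))
# finger points from wrist depth in tool frame
a=np.load("w1.npz");
pp,e=read_camera("wrist");P=(pts("wrist",e)-p)@R0
for v in range(250,345,6):print(v,[("%.3f,%.3f,%.3f"%tuple(P[v,u])) for u in(250,270,276,280,284,290,310)])
a=a["P"];p1=np.array([.50687,-.00337,.31896]);R1=Ro.from_euler('xyz',[-3.1394,0,1.571]).as_matrix();Q=(a-p1)@R1
print("open fingers (w1), tool frame, furthest z");k=Q[(abs(Q[...,2])<.12)&(abs(Q[...,1])<.1)];print(len(k),np.percentile(k,[0,2,50,98,100],axis=0))
```

```text
[0.55021891 0.09300247 0.01193822] 0.00047493923731347704
[0, 0, 0] [0.55021891 0.09300247 0.01193822] side [271.60461438 201.38952141] wrist [280.34950749 247.52212467]
[0, 0.046, 0] [0.59611649 0.09606842 0.01204441] side [286.14342673 200.51137675] wrist [354.66453336 247.4938338 ]
[0, -0.046, 0] [0.50432132 0.08993651 0.01183203] side [256.92166609 202.27637188] wrist [206.03433015 247.5504156 ]
[0, 0, -0.02] [0.54932561 0.10584503 0.02724412] side [271.05910802 195.17339539] wrist [280.1746015  262.54079475]
[0, 0, -0.04] [0.54843231 0.1186876  0.04255001] side [270.51692624 188.99515345] wrist [279.95906322 281.04844121]
250 ['-0.010,-0.021,0.018', '0.011,-0.005,-0.028', '0.011,-0.002,-0.028', '0.012,-0.000,-0.028', '0.012,0.002,-0.029', '0.012,0.005,-0.028', '-0.010,0.020,0.018']
256 ['-0.012,-0.020,0.013', '0.012,-0.005,-0.036', '0.011,-0.002,-0.034', '0.010,-0.000,-0.032', '0.010,0.002,-0.032', '0.012,0.005,-0.035', '-0.012,0.020,0.012']
262 ['0.012,-0.015,-0.042', '0.012,-0.005,-0.043', '0.011,-0.002,-0.042', '0.010,0.000,-0.038', '0.010,0.002,-0.039', '0.011,0.005,-0.040',
[... 1675 characters left out ...]
2,-0.002,-0.117', '0.029,-0.001,-0.112', '0.026,0.000,-0.109', '0.027,0.002,-0.110', '0.029,0.003,-0.113', '0.031,0.008,-0.116']
334 ['0.030,-0.007,-0.117', '0.030,-0.002,-0.116', '0.028,-0.001,-0.114', '-0.005,0.000,-0.073', '-0.006,0.002,-0.072', '0.027,0.003,-0.113', '0.030,0.008,-0.117']
340 ['0.027,-0.007,-0.116', '0.028,-0.002,-0.116', '0.026,-0.001,-0.113', '-0.009,0.000,-0.073', '-0.009,0.002,-0.073', '0.025,0.003,-0.113', '0.028,0.008,-0.117']
open fingers (w1), tool frame, furthest z
43258 [[-0.01018261 -0.0858262  -0.11999954]
 [-0.00321812 -0.07135127 -0.11906168]
 [ 0.02969263 -0.00059648 -0.10926752]
 [ 0.03817724  0.07162128 -0.03839984]
 [ 0.03913922  0.08656905 -0.02568998]]
```

The fingers closed on top of the tongue. The wrist depth shows the real fingertips about 27 mm short of the reported TCP. I'll lift off and measure the fingertips with the gripper closed, then open.

Request:
send_rows(plan=[[[0,0,-0.5],[0,0,0]],[[0,0,-0.8],[0,0,0]],[[0,0,-0.7],[0,0,0]],[[0,0,0],[0,0,0]],[[0,0,0],[0,0,0]],[[0,0,0],[0,0,0]],[[0,0,0],[0,0,0]],[[0,0,0],[0,0,0]],[[0,0,0],[0,0,0]],[[0,0,0],[0,0,0]]])

```text
time: 13.0
tool_pos: [0.5472, 0.1249, 0.0489]
tool_rot: [3.142, 0.699, 1.637]
contact_force: [-0.5, 0.4, -0.5]
opening: 0.0005
grip_force: 0.0
```

```bash
cat > tip.py <<'E'
from h import *
from scipy.spatial.transform import Rotation as Ro
s=robot.observe();p=s['tool_pos'];R0=Ro.from_euler('xyz',s['tool_rot']).as_matrix();print(s['time'],p,s['opening'],s['contact_force'])
w,e=read_camera("wrist");Q=(pts("wrist",e)-p)@R0;W=pts("wrist",e)
m=(abs(Q[...,0])<.02)&(abs(Q[...,1])<.07)&(Q[...,2]<.01)&(Q[...,2]>-.09)&(W[...,2]>.05)
k=Q[m];print(len(k),np.percentile(k,[0,1,50,99,100],axis=0))
kk=k[k[:,2]>np.percentile(k[:,2],97)-.004];print("tips y",np.percentile(kk[:,1],[0,25,50,75,100]),"x",kk[:,0].min(),kk[:,0].max())
E
python3 tip.py
```

```text
13.0 [0.54721499 0.12485107 0.04891627] 0.0005286567686963672 [-0.4569774   0.40899957 -0.53577842]
1808 [[-0.0099987  -0.01615958 -0.08349139]
 [-0.00826913 -0.01510881 -0.08171803]
 [ 0.0112534   0.00105843 -0.04612173]
 [ 0.01211981  0.01763009 -0.0281672 ]
 [ 0.0124959   0.01869651 -0.02591808]]
tips y [-0.00869026 -0.00253837  0.00105812  0.00474021  0.0122723 ] x 0.009287809467359796 0.012186965815546699
```

Request:
send_rows(plan=[[[0,0,0],[0,0,0]],[[0,0,0],[0,0,0]],[[0,0,0],[0,0,0]],[[0,0,0],[0,0,0]],[[0,0,0],[0,0,0]],[[0,0,0],[0,0,0]],[[0,0,0],[0,0,0]],[[0,0,0],[0,0,0]],[[0,0,0],[0,0,0]],[[0,0,0],[0,0,0]]], gripper=0.2)

```text
time: 14.3
tool_pos: [0.5472, 0.1248, 0.0489]
tool_rot: [-3.142, 0.699, 1.637]
contact_force: [0.7, 0.1, 0.1]
opening: 0.0552
grip_force: 0.0
```

```bash
python3 tip.py
```

```text
14.3 [0.54716717 0.12483211 0.04892366] 0.0551737616067495 [0.71746229 0.10711766 0.12231817]
4915 [[-0.01114098 -0.04355109 -0.08998797]
 [-0.00911173 -0.04170378 -0.08911409]
 [ 0.01103398  0.02861155 -0.05629857]
 [ 0.01214842  0.04429724 -0.02793263]
 [ 0.0126045   0.04627232 -0.025506  ]]
tips y [-0.03715321 -0.02679154  0.02870122  0.0295759   0.03883582] x -0.009020554663789563 0.012123994941975698
```

The real fingertips sit 26.5 mm behind the reported TCP, whether open or closed. I'll correct for that by going 75 mm in from here, then closing.

Request:
send_rows(plan=[[[0,0,0.5],[0,0,0]],[[0,0,0.5],[0,0,0]],[[0,0,0.5],[0,0,0]],[[0,0,0.5],[0,0,0]],[[0,0,0.5],[0,0,0]],[[0,0,0.3],[0,0,0]],[[0,0,0.2],[0,0,0]],[[0,0,0],[0,0,0]],[[0,0,0],[0,0,0]],[[0,0,0],[0,0,0]]])

```text
time: 15.6
tool_pos: [0.5506, 0.077, -0.0082]
tool_rot: [3.141, 0.699, 1.637]
contact_force: [-0.7, -0.5, 0.6]
opening: 0.0553
grip_force: 0.0
```

Request:
send_rows(plan=[[[0,0,0],[0,0,0]],[[0,0,0],[0,0,0]],[[0,0,0],[0,0,0]],[[0,0,0],[0,0,0]],[[0,0,0],[0,0,0]],[[0,0,0],[0,0,0]],[[0,0,0],[0,0,0]],[[0,0,0],[0,0,0]],[[0,0,0],[0,0,0]],[[0,0,0],[0,0,0]]], gripper=-1, force=60)

```text
time: 16.85
tool_pos: [0.5503, 0.0767, -0.0084]
tool_rot: [-3.142, 0.699, 1.637]
contact_force: [-1.2, 1.1, 0.6]
opening: 0.0294
grip_force: 59.9
```

Gripped: opening 29.4 mm at 60 N. Now I lift 170 mm and swing the post upright.

Request:
send_rows(plan=[[[-0.22,0,-0.26],[0,0,0]],[[-0.44,0,-0.52],[0,0,0]],[[-0.44,0,-0.52],[0,0,0]],[[-0.44,0,-0.52],[0,0,0]],[[-0.44,0,-0.52],[0,0,0]],[[-0.44,0,-0.52],[0,0,0]],[[-0.44,0,-0.52],[0,0,0]],[[-0.55,0,-0.65],[0,0,0]],[[-0.5,0,-0.6],[0,0,0]],[[-0.46,0,-0.55],[0,0,0]]])

```text
time: 18.1
tool_pos: [0.5504, 0.0765, 0.1624]
tool_rot: [3.141, 0.699, 1.637]
contact_force: [-1.7, -0.5, -5.8]
opening: 0.0298
grip_force: 59.9
```

Request:
send_rows(plan=[[[0,0,0],[0,0.1,0]],[[0,0,0],[0,0.1,0]],[[0,0,0],[0,0.1,0]],[[0,0,0],[0,0.1,0]],[[0,0,0],[0,0.1,0]],[[0,0,0],[0,0.1,0]],[[0,0,0],[0,0.1,0]],[[0,0,0],[0,0.1,0]],[[0,0,0],[0,0.1,0]],[[0,0,0],[0,0.1,0]]])

```text
time: 19.35
tool_pos: [0.5502, 0.0752, 0.1616]
tool_rot: [3.138, -0.874, 1.641]
contact_force: [-0.2, 1.5, -4.7]
opening: 0.0292
grip_force: 59.9
```

Run:
```python
from h import *
s=robot.observe();print(s['time'],s['tool_pos'],s['tool_rot'],s['qpos'],s['contact_force'],s['opening'])
p,d=read_camera("side");q,e=read_camera("scene");np.save("side3.npy",d);np.save("scene3.npy",e)
cv2.imwrite("pics/u1.png",np.hstack([cv2.resize(p[80:280,170:370],(400,400)),cv2.resize(q[110:310,150:350],(400,400))]))
```

```text
19.35 [0.5502184  0.07520628 0.16158325] [ 3.13843768 -0.87403524  1.6411183 ] [-0.44874423  0.63743784  1.51333095  0.73137783  1.53506123 -0.75735738] [-0.16856872  1.45091964 -4.68677581] 0.029242044938113804
```

View pics/u1.png

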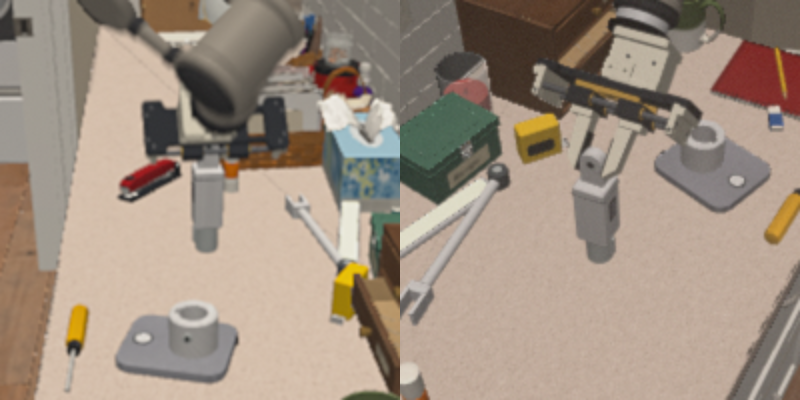

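The post hangs upright in the grip: foot at (206,245) in the left crop, key and switch on the robot side in the right crop. I'll check foot height and tilt by depth.

Run:
```python
from h import *
for n,b in(("side",(258,155,286,212)),("scene",(230,185,266,250))):
    P=pts(n,np.load(n+"3.npy"));u0,v0,u1,v1=b;Q=P[v0:v1,u0:u1].reshape(-1,3)
    Q=Q[(Q[:,2]>.012)&(Q[:,2]<.2)&(abs(Q[:,0]-.55)<.05)&(abs(Q[:,1]-.04)<.06)]
    print(n,len(Q),Q[:,2].min())
    for z in np.arange(.015,.2,.012):
        k=Q[abs(Q[:,2]-z)<.006]
        if len(k)>5:print("%.3f n%d x %.4f %.4f y %.4f %.4f"%(z,len(k),*np.percentile(k[:,0],[3,97]),*np.percentile(k[:,1],[3,50])), "%.4f"%np.percentile(k[:,1],97))
```

```text
side 695 0.027740414815927237
0.027 n14 x 0.5339 0.5581 y 0.0290 0.0320 0.0408
0.039 n44 x 0.5328 0.5623 y 0.0274 0.0326 0.0426
0.051 n44 x 0.5298 0.5646 y 0.0279 0.0333 0.0435
0.063 n35 x 0.5298 0.5655 y 0.0263 0.0316 0.0429
0.075 n48 x 0.5285 0.5697 y 0.0211 0.0257 0.0448
0.087 n58 x 0.5278 0.5697 y 0.0214 0.0247 0.0557
0.099 n64 x 0.5278 0.5696 y 0.0205 0.0246 0.0559
0.111 n55 x 0.5286 0.5675 y 0.0206 0.0247 0.0367
0.123 n65 x 0.5272 0.5693 y 0.0200 0.0244 0.0453
0.135 n62 x 0.5278 0.5689 y 0.0197 0.0239 0.0539
0.147 n64 x 0.5281 0.5720 y 0.0189 0.0244 0.0570
0.159 n90 x 0.5303 0.5690 y 0.0214 0.0312 0.0566
0.171 n43 x 0.5382 0.5700 y 0.0347 0.0383 0.0448
0.183 n8 x 0.5471 0.5742 y 0.0327 0.0371 0.0397
scene 1100 0.027353802412676223
0.027 n16 x 0.5315 0.5560 y 0.0454 0.0612 0.0643
0.039 n38 x 0.5296 0.5585 y 0.0466 0.0605 0.0655
0.051 n47 x 0.5284 0.5594 y 0.0463 0.0589 0.0658
0.063 n26 x 0.5279 0.5558 y 0.0442 0.0612 0.0657
0.075 n60 x 0.5275 0.5647 y 0.0324 0.0666 0.0698
0.087 n66 x 0.5280 0.5655 y 0.0324 0.0666 0.0704
0.099 n79 x 0.5280 0.5659 y 0.0305 0.0665 0.0694
0.111 n74 x 0.5274 0.5654 y 0.0299 0.0664 0.0690
0.123 n81 x 0.5276 0.5670 y 0.0286 0.0660 0.0688
0.135 n78 x 0.5281 0.5656 y 0.0330 0.0660 0.0686
0.147 n84 x 0.5285 0.5667 y 0.0300 0.0658 0.0685
0.159 n154 x 0.5296 0.5682 y 0.0337 0.0563 0.0676
0.171 n52 x 0.5250 0.5645 y 0.0415 0.0531 0.0561
0.183 n86 x 0.5196 0.5708 y 0.0337 0.0538 0.0606
0.195 n159 x 0.5191 0.5790 y 0.0252 0.0493 0.0558
```

Request:
send_rows(plan=[[[-0.19,0,0.16],[0,0,0]],[[-0.19,0,0.16],[0,0,0]],[[-0.19,0,0.16],[0,0,0]],[[-0.16,0,0.13],[0,0,0]],[[-0.03,0,0.025],[0,0,0]],[[-0.03,0,0.025],[0,0,0]],[[-0.03,0,0.025],[0,0,0]],[[-0.02,0,0.017],[0,0,0]],[[0,0,0],[0,0,0]],[[0,0,0],[0,0,0]]])

```text
time: 20.7
tool_pos: [0.5504, 0.0763, 0.1336]
tool_rot: [3.141, -0.872, 1.637]
contact_force: [0.3, -0.0, -5.2]
opening: 0.0293
grip_force: 59.9
```

Request:
send_rows(plan=[[[-0.015,0,0.013],[0,0,0]],[[-0.015,0,0.013],[0,0,0]],[[-0.015,0,0.013],[0,0,0]],[[-0.015,0,0.013],[0,0,0]],[[-0.015,0,0.013],[0,0,0]],[[0,0,0],[0,0,0]],[[0,0,0],[0,0,0]],[[0,0,0],[0,0,0]],[[0,0,0],[0,0,0]],[[0,0,0],[0,0,0]]])

```text
time: 21.95
tool_pos: [0.5506, 0.0768, 0.1329]
tool_rot: [3.139, -0.874, 1.639]
contact_force: [-2.4, -0.3, 8.3]
opening: 0.0296
grip_force: 60.0
```

Foot is down and pressing (net about 13 N). I'll release and back out.

Request:
send_rows(plan=[[[0,0,0],[0,0,0]],[[0,0,0],[0,0,0]],[[0,0,0],[0,0,0]],[[0,0,0],[0,0,0]],[[0,0,-0.2],[0,0,0]],[[0,0,-0.5],[0,0,0]],[[0,0,-0.9],[0,0,0]],[[0,0,-1],[0,0,0]],[[0,0,-1],[0,0,0]],[[0,0,-1],[0,0,0]]], gripper=0.2)

```text
time: 23.2
tool_pos: [0.5563, -0.0129, 0.2062]
tool_rot: [3.141, -0.871, 1.637]
contact_force: [0.8, 0.1, 0.6]
opening: 0.0548
grip_force: 0.0
```

Request:
send_rows(plan=[[[-0.5,0,-0.5],[0,-0.111,0]],[[-0.5,0,-0.5],[0,-0.111,0]],[[-0.5,0,-0.5],[0,-0.111,0]],[[0,0,-0.5],[0,-0.111,0]],[[0,0,-0.5],[0,-0.112,0]],[[0,0,0],[0,0,0]],[[0,0,0],[0,0,0]],[[0,0,0],[0,0,0]],[[0,0,0],[0,0,0]],[[0,0,0],[0,0,0]]])

```text
time: 24.45
tool_pos: [0.56, -0.0707, 0.2333]
tool_rot: [-3.141, 0.001, 1.636]
contact_force: [-0.3, 0.4, -0.3]
opening: 0.0547
grip_force: 0.0
```

Run:
```python
from h import *
s=robot.observe();print(s['time'],s['tool_pos'],s['tool_rot'],s['qpos'],s['opening'])
w,e=read_camera("wrist");np.savez("w4",P=pts("wrist",e));cv2.imwrite("pics/w4.png",w)
P=pts("wrist",e)
Q=P.reshape(-1,3);Q=Q[(abs(Q[:,0]-.55)<.06)&(abs(Q[:,1]-.047)<.06)&(Q[:,2]>.02)&(Q[:,2]<.19)]
print(len(Q),Q[:,2].max())
for z in np.arange(.01,.19,.01):
    k=Q[abs(Q[:,2]-z)<.005]
    if len(k)>8:print("%.3f n%d"%(z,len(k)),cv2.minAreaRect(k[:,:2].astype(np.float32)))
```

```text
24.45 [ 0.55998699 -0.07074796  0.23327162] [-3.14075059e+00  8.32531497e-04  1.63566019e+00] [-2.60793137e-01  3.93233289e-01  1.35428798e+00 -1.07481768e-03
  1.39460294e+00 -3.25467969e-01] 0.05470445421068985
3076 0.17925559035261293
0.060 n33 ((0.5537199378013611, 0.027761269360780716), (0.03311440348625183, 0.00013640723773278296), 3.8665287494659424)
0.080 n36 ((0.5532382726669312, 0.027767306193709373), (0.033986013382673264, 0.00017174240201711655), 3.760223150253296)
0.100 n38 ((0.5534490346908569, 0.02780335396528244), (0.03354548662900925, 0.00014677898434456438), 3.8856749534606934)
0.120 n62 ((0.5521366596221924, 0.048669807612895966), (0.04167913272976875, 0.04208111763000488), 3.577939748764038)
0.130 n1599 ((0.552020251750946, 0.04908517748117447), (0.04223484545946121, 0.04198744148015976), 3.6125807762145996)
0.140 n37 ((0.5525002479553223, 0.04093991219997406), (0.029035447165369987, 0.0005118917906656861), 3.843989372253418)
0.150 n61 ((0.5523431301116943, 0.04085991904139519), (0.028584713116288185, 0.0006099039455875754), 3.5762672424316406)
0.160 n88 ((0.5520545244216919, 0.047753117978572845), (0.029970724135637283, 0.015016471035778522), 3.7935292720794678)
0.170 n507 ((0.5517066121101379, 0.048488009721040726), (0.02857656031847, 0.01651519536972046), 4.7652201652526855)
0.180 n611 ((0.5523355603218079, 0.04864849895238876), (0.019450584426522255, 0.015544450841844082), 3.8482797145843506)
```

The post stands plumb at (0.552, 0.0489), yaw 3.75°. I'll regrasp the tongue from above, across its thickness.

Request:
send_rows(plan=[[[0,0,0],[0,0,-0.111]],[[0,0,0],[0,0,-0.111]],[[0,0,0],[0,0,-0.111]],[[0,0,0],[0,0,-0.111]],[[0,0,0],[0,0,-0.111]],[[0,0,0],[0,0,-0.111]],[[0,0,0],[0,0,-0.111]],[[0,0,0],[0,0,-0.111]],[[0,0,0],[0,0,-0.112]],[[0,0.96,0],[0,0,0]]])

```text
time: 25.75
tool_pos: [0.5586, -0.0471, 0.2335]
tool_rot: [-3.14, -0.0, -3.076]
contact_force: [0.3, -0.3, -0.1]
opening: 0.0551
grip_force: 0.0
```

Run:
```python
from h import *
from scipy.spatial.transform import Rotation as Ro
s=robot.observe();R=Ro.from_euler('xyz',s['tool_rot']).as_matrix();print(s['time'],s['tool_pos'],s['tool_rot'],s['qpos'])
print(R.T@(np.array([.5520,.0489,.1135])-s['tool_pos'])/.025)
```

```text
25.75 [ 0.55860775 -0.04711955  0.23352365] [-3.13990768e+00 -1.47845584e-04 -3.07560360e+00] [-2.19833476e-01  3.85218970e-01  1.36582716e+00 -1.68570869e-03
  1.39021355e+00 -1.85631650e+00]
[0.00975909 3.85793545 4.79445394]
```

Request:
send_rows(plan=[[[0,0.96,0],[0,0,0]],[[0,0.96,0],[0,0,0]],[[0,0.96,0],[0,0,0]],[[0.01,0.96,0],[0,0,0]],[[0,0,0.8],[0,0,0]],[[0,0,1],[0,0,0]],[[0,0,1],[0,0,0]],[[0,0,1],[0,0,0]],[[0,0,0.6],[0,0,0]],[[0,0,0.38],[0,0,0]]])

```text
time: 27.0
tool_pos: [0.552, 0.0494, 0.1136]
tool_rot: [-3.14, -0.0, -3.076]
contact_force: [0.4, -0.5, 0.3]
opening: 0.0553
grip_force: 0.0
```

Request:
send_rows(plan=[[[0,0,0],[0,0,0]],[[0,0,0],[0,0,0]],[[0,0,0],[0,0,0]],[[0,0,0],[0,0,0]],[[0,0,0],[0,0,0]],[[0,0,0],[0,0,0]],[[0,0,0],[0,0,0]],[[0,0,0],[0,0,0]],[[0,0,-0.2],[0,0,0]],[[0,0,-0.6],[0,0,0]]], gripper=-1, force=60)

```text
time: 28.25
tool_pos: [0.5506, 0.0497, 0.1332]
tool_rot: [-3.141, -0.004, -3.076]
contact_force: [0.3, 0.5, -4.9]
opening: 0.0161
grip_force: 60.0
```

Gripped across the thickness (16.1 mm). I'll lift and carry the post over the hub.

Request:
send_rows(plan=[[[0.18,-0.5,-1],[0,0,0]],[[0.18,-1,-0.8],[0,0,0]],[[0.18,-1,-0.6],[0,0,0]],[[0.18,-1,0],[0,0,0.02]],[[0.18,-1,0],[0,0,0]],[[0.18,-1,0],[0,0,0]],[[0.18,-1,0],[0,0,0]],[[0.18,-1,0],[0,0,0]],[[0.18,-1,0],[0,0,0]],[[0.2,-0.75,0],[0,0,0]]])

```text
time: 29.5
tool_pos: [0.517, -0.1844, 0.1948]
tool_rot: [-3.14, 0.0, -3.107]
contact_force: [0.2, -0.2, -4.0]
opening: 0.0155
grip_force: 60.0
```

Request:
send_rows(plan=[[[0,0,0],[0,0,0.1]],[[0,0,0],[0,0,0.1]],[[0,0,0],[0,0,0]],[[0,0,0],[0,0,0]],[[0,0,0],[0,0,0]],[[0,0,0],[0,0,0]],[[0,0,0],[0,0,0]],[[0,0,0],[0,0,0]],[[0,0,0],[0,0,0]],[[0,0,0],[0,0,0]]])

```text
time: 30.75
tool_pos: [0.5172, -0.1835, 0.1944]
tool_rot: [-3.14, 0.0, 2.862]
contact_force: [0.7, 0.1, -4.4]
opening: 0.0158
grip_force: 60.0
```

```bash
cat > st.py <<'E'
from h import *
from scipy.spatial.transform import Rotation as Ro
s=robot.observe();R=Ro.from_euler('xyz',s['tool_rot']).as_matrix();print(s['time'],s['tool_pos'],np.degrees(s['tool_rot']),s['contact_force'],s['opening'])
print(R.T@(np.array([.5196,-.1853,.1935])-s['tool_pos'])/.025)
w,e=read_camera("wrist");P=pts("wrist",e);np.savez("w5",P=P);cv2.imwrite("pics/w5.png",w)
q=P.reshape(-1,3)
pl=q[(q[:,2]>.009)&(q[:,2]<.019)&(abs(q[:,0]-.5)<.1)&(abs(q[:,1]+.18)<.1)];print("plate",len(pl),cv2.minAreaRect(pl[:,:2].astype(np.float32)))
for n in("side","scene"):
    p,d=read_camera(n);cv2.imwrite(f"pics/i_{n}.png",p);np.save(f"i_{n}.npy",d)
    Q=pts(n,d).reshape(-1,3);Q=Q[(abs(Q[:,0]-.52)<.035)&(abs(Q[:,1]+.185)<.035)]
    for z in(.05,.058,.088,.095,.105,.13,.15,.17,.19):
        k=Q[abs(Q[:,2]-z)<.004]
        if len(k)>5:print(n,"%.3f n%d x %.4f %.4f y %.4f %.4f"%(z,len(k),*np.percentile(k[:,0],[2,98]),*np.percentile(k[:,1],[2,98])))
E
python3 st.py
```

```text
30.75 [ 0.5172316  -0.18354084  0.19440588] [-1.79921490e+02  2.72943739e-02  1.63986051e+02] [ 0.73926235  0.10691405 -4.43342003] 0.015832340279284686
[-0.11045432 -0.04145104  0.03634469]
plate 9059 ((0.4993113875389099, -0.17981933057308197), (0.12016622722148895, 0.1384730190038681), 73.96754455566406)
side 0.050 n100 x 0.4888 0.5460 y -0.2198 -0.1695
side 0.058 n212 x 0.4870 0.5443 y -0.2185 -0.1667
side 0.088 n39 x 0.4990 0.5287 y -0.2029 -0.1889
side 0.095 n39 x 0.4951 0.5287 y -0.2047 -0.1817
side 0.105 n42 x 0.4951 0.5286 y -0.2031 -0.1814
side 0.130 n57 x 0.4903 0.5364 y -0.2109 -0.1841
side 0.150 n60 x 0.4904 0.5364 y -0.2107 -0.1822
side 0.170 n62 x 0.4906 0.5361 y -0.2104 -0.1847
side 0.190 n65 x 0.4909 0.5383 y -0.2107 -0.1761
scene 0.050 n59 x 0.4864 0.5351 y -0.2034 -0.1531
scene 0.058 n113 x 0.4865 0.5451 y -0.2029 -0.1545
scene 0.088 n22 x 0.4990 0.5288 y -0.1777 -0.1635
scene 0.095 n29 x 0.4958 0.5289 y -0.1802 -0.1642
scene 0.105 n19 x 0.4957 0.5237 y -0.1761 -0.1651
scene 0.130 n45 x 0.4916 0.5360 y -0.1911 -0.1556
scene 0.150 n50 x 0.4907 0.5348 y -0.1906 -0.1564
scene 0.170 n58 x 0.4915 0.5384 y -0.1915 -0.1565
scene 0.190 n54 x 0.4915 0.5385 y -0.1932 -0.1565
```

The post sits about 2 mm off the hub axis, and the yaw matches (-16°). I'll correct that and lower until the plain part of the spigot is in the bore.

Request:
send_rows(plan=[[[-0.117,-0.058,0],[0,0,0]],[[0,0,0.2],[0,0,0]],[[0,0,0.3],[0,0,0]],[[0,0,0.2],[0,0,0]],[[0,0,0.1],[0,0,0]],[[0,0,0.1],[0,0,0]],[[0,0,0.08],[0,0,0]],[[0,0,0.08],[0,0,0]],[[0,0,0.08],[0,0,0]],[[0,0,0],[0,0,0]]])

```text
time: 32.15
tool_pos: [0.5196, -0.1857, 0.1658]
tool_rot: [-3.14, 0.0, 2.862]
contact_force: [1.2, -1.1, -5.3]
opening: 0.0159
grip_force: 60.0
```

It's in the bore with no side force. Next, key entry.

Request:
send_rows(plan=[[[0,0,0.06],[0,0,0]],[[0,0,0.05],[0,0,0]],[[0,0,0.05],[0,0,0]],[[0,0,0.05],[0,0,0]],[[0,0,0.05],[0,0,0]],[[0,0,0.05],[0,0,0]],[[0,0,0.05],[0,0,0]],[[0,0,0],[0,0,0]],[[0,0,0],[0,0,0]],[[0,0,0],[0,0,0]]])

```text
time: 33.4
tool_pos: [0.5197, -0.1859, 0.157]
tool_rot: [-3.14, 0.001, 2.862]
contact_force: [-1.0, -0.7, -4.4]
opening: 0.016
grip_force: 60.0
```

The key is in the keyway. Going down to the sprung contact.

Request:
send_rows(plan=[[[0,0,0.1],[0,0,0]],[[0,0,0.1],[0,0,0]],[[0,0,0.1],[0,0,0]],[[0,0,0.1],[0,0,0]],[[0,0,0.1],[0,0,0]],[[0,0,0.1],[0,0,0]],[[0,0,0.08],[0,0,0]],[[0,0,0.08],[0,0,0]],[[0,0,0.06],[0,0,0]],[[0,0,0],[0,0,0]]])

```text
time: 34.65
tool_pos: [0.5199, -0.1859, 0.1373]
tool_rot: [-3.14, 0.002, 2.862]
contact_force: [-1.5, 0.3, 5.9]
opening: 0.0159
grip_force: 60.0
```

Request:
send_rows(plan=[[[0,0,0.04],[0,0,0]],[[0,0,0.04],[0,0,0]],[[0,0,0.04],[0,0,0]],[[0,0,0.02],[0,0,0]],[[0,0,0.02],[0,0,0]],[[0,0,0],[0,0,0]],[[0,0,0],[0,0,0]],[[0,0,0],[0,0,0]],[[0,0,0],[0,0,0]],[[0,0,0],[0,0,0]]])

```text
time: 35.9
tool_pos: [0.5201, -0.186, 0.1344]
tool_rot: [-3.14, 0.003, 2.862]
contact_force: [-3.6, 1.8, 12.7]
opening: 0.016
grip_force: 60.0
```

Request:
send_rows(plan=[[[0,0,0.03],[0,0,0]],[[0,0,0.03],[0,0,0]],[[0,0,0],[0,0,0]],[[0,0,0],[0,0,0]],[[0,0,0],[0,0,0]],[[0,0,0],[0,0,0]],[[0,0,0],[0,0,0]],[[0,0,0],[0,0,0]],[[0,0,0],[0,0,0]],[[0,0,0],[0,0,0]]])

```text
time: 37.15
tool_pos: [0.5202, -0.1861, 0.1344]
tool_rot: [-3.139, 0.004, 2.862]
contact_force: [-7.2, 2.7, 23.1]
opening: 0.0159
grip_force: 60.0
```

Run:
```python
from h import *
s=robot.observe();print(s['tool_pos'],s['contact_force'],s['torque'])
T=[]
for n,b in(("side",(235,185,300,275)),("scene",(270,130,335,205))):
    p,d=read_camera(n);u0,v0,u1,v1=b
    T.append(cv2.resize(p[v0:v1,u0:u1],(400,500),interpolation=cv2.INTER_CUBIC))
    Q=pts(n,d).reshape(-1,3);Q=Q[(abs(Q[:,0]-.52)<.04)&(abs(Q[:,1]+.185)<.04)]
    for z in np.arange(.05,.085,.003):
        k=Q[abs(Q[:,2]-z)<.0015]
        if len(k)>3:print(n,"%.3f n%d x %.4f %.4f y %.4f %.4f"%(z,len(k),*np.percentile(k[:,0],[2,98]),*np.percentile(k[:,1],[2,98])))
    k=Q[(Q[:,2]>.14)&(Q[:,2]<.16)];
cv2.imwrite("pics/home.png",np.hstack(T))
```

```text
[ 0.52018443 -0.18608825  0.13436856] [-7.22598111  2.72081624 23.10591523] [ 0.89968764  1.75504628 -0.02195772]
side 0.050 n21 x 0.4875 0.5450 y -0.2211 -0.1950
side 0.053 n28 x 0.4901 0.5427 y -0.2201 -0.1998
side 0.056 n29 x 0.4866 0.5442 y -0.2196 -0.1967
side 0.059 n67 x 0.4869 0.5463 y -0.2194 -0.1768
side 0.062 n49 x 0.4892 0.5435 y -0.2187 -0.1789
side 0.065 n19 x 0.4949 0.5361 y -0.2129 -0.1885
side 0.068 n20 x 0.4949 0.5358 y -0.2120 -0.1980
side 0.071 n20 x 0.4949 0.5380 y -0.2109 -0.1896
side 0.074 n18 x 0.4949 0.5392 y -0.2130 -0.1851
side 0.077 n24 x 0.4952 0.5344 y -0.2131 -0.1991
side 0.080 n15 x 0.4954 0.5392 y -0.2117 -0.1849
side 0.083 n22 x 0.4942 0.5344 y -0.2124 -0.1990
scene 0.050 n10 x 0.4883 0.5365 y -0.1774 -0.1536
scene 0.053 n21 x 0.4856 0.5337 y -0.1869 -0.1535
scene 0.056 n22 x 0.4861 0.5314 y -0.1877 -0.1521
scene 0.059 n38 x 0.4865 0.5397 y -0.1958 -0.1537
scene 0.062 n51 x 0.4886 0.5439 y -0.1989 -0.1544
scene 0.065 n12 x 0.4941 0.5325 y -0.1883 -0.1549
scene 0.068 n17 x 0.4931 0.5339 y -0.1944 -0.1610
scene 0.071 n14 x 0.4949 0.5384 y -0.1911 -0.1616
scene 0.074 n15 x 0.4944 0.5380 y -0.1894 -0.1570
scene 0.077 n17 x 0.4931 0.5374 y -0.1932 -0.1598
scene 0.080 n13 x 0.4941 0.5377 y -0.1887 -0.1605
scene 0.083 n19 x 0.4928 0.5332 y -0.1947 -0.1578
```

View pics/home.png

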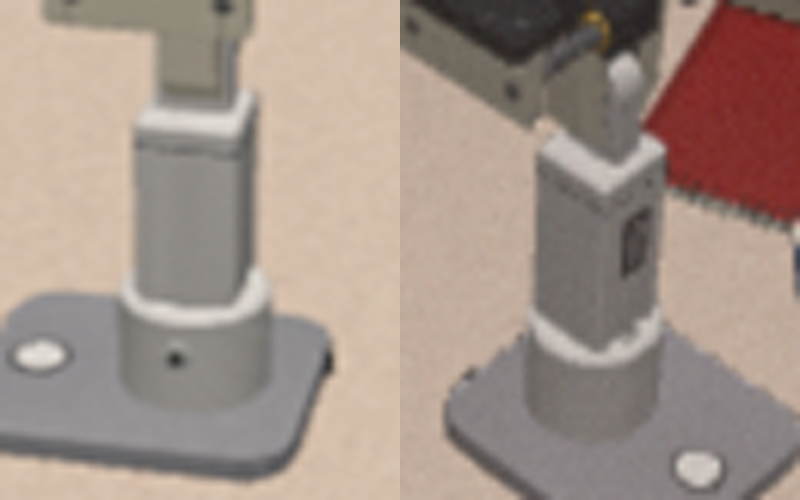

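The shoulder appears seated on the hub ring in both views, and height stays at 0.1344 while the push rises to 23 N. There's a small side load along tool x. I'll relieve it and press a bit more to confirm a hard stop.

Request:
send_rows(plan=[[[0.02,0,0],[0,0,0]],[[0.02,0,0],[0,0,0]],[[0,0,0],[0,0,0]],[[0,0,0.02],[0,0,0]],[[0,0,0.02],[0,0,0]],[[0,0,0],[0,0,0]],[[0,0,0],[0,0,0]],[[0,0,0],[0,0,0]],[[0,0,0],[0,0,0]],[[0,0,0],[0,0,0]]])

```text
time: 38.5
tool_pos: [0.5201, -0.1861, 0.1343]
tool_rot: [-3.139, 0.007, 2.862]
contact_force: [-5.8, 1.8, 27.6]
opening: 0.0158
grip_force: 60.0
```

```bash
cat > fit.py <<'E'
from h import *
def fitp(k):
    for _ in range(3):
        A=np.c_[k[:,:2]-k[:,:2].mean(0),np.ones(len(k))];c=np.linalg.lstsq(A,k[:,2],rcond=None)[0];r=k[:,2]-A@c;k=k[abs(r)<max(.0015,2*r.std())]
    return k.mean(0).round(4),np.degrees(c[:2]).round(2),len(k)
for n in("wrist","scene","side"):
    P=np.mean([pts(n,read_camera(n)[1]) for _ in range(3)],0)
    Q=P.reshape(-1,3);r=np.hypot(Q[:,0]-.5199,Q[:,1]+.1857)
    for lab,lo,hi,ra in(("plate",.009,.019,(.036,.08)),("ring",.058,.066,(.022,.029)),("bodytop",.146,.158,(0,.026)),):
        k=Q[(Q[:,2]>lo)&(Q[:,2]<hi)&(r>ra[0])&(r<ra[1])]
        if len(k)>12:print(n,lab,*fitp(k))
print(robot.observe()['time'],robot.observe()['contact_force'])
E
python3 fit.py
```

```text
wrist plate [ 0.4899 -0.1772  0.0137] [-0.13  0.03] 9301
wrist ring [ 0.502  -0.1833  0.0616] [ 0.26 -0.08] 488
wrist bodytop [ 0.5065 -0.1814  0.1513] [ 3.05 -0.91] 1470
scene plate [ 0.4947 -0.1675  0.014 ] [-0.25  0.06] 635
scene ring [ 0.515  -0.1698  0.0618] [ 0.6  -0.45] 40
scene bodytop [ 0.5167 -0.1751  0.1515] [ 0.93 -2.63] 82
side plate [ 0.4968 -0.1988  0.0127] [-0.16  0.05] 709
side ring [ 0.5226 -0.2034  0.0611] [-1.51 -2.65] 54
side bodytop [ 0.5172 -0.198   0.1503] [-1.43  5.19] 101
38.95 [-6.54984209  3.0050167  27.72400672]
```

```bash
cat > fit2.py <<'E'
from h import *
from scipy.spatial.transform import Rotation as Ro
P=np.mean([pts("wrist",read_camera("wrist")[1]) for _ in range(2)],0);Q=P.reshape(-1,3)
c=np.array([.5199,-.1857]);a=np.radians(-16);X=np.array([np.cos(a),np.sin(a)]);Y=np.array([-X[1],X[0]])
u=(Q[:,:2]-c)@X;v=(Q[:,:2]-c)@Y
for lo in np.arange(-.026,.02,.003):
    k=Q[(u>=lo)&(u<lo+.003)&(abs(v)<.019)&(Q[:,2]>.140)&(Q[:,2]<.160)]
    if len(k)>5:print("top u%.3f n%d z med %.4f p10 %.4f p90 %.4f"%(lo,len(k),np.median(k[:,2]),*np.percentile(k[:,2],[10,90])))
for z in np.arange(.066,.15,.006):
    k=(abs(Q[:,2]-z)<.003)&(abs(v)<.015)&(u<-.012)&(u>-.035)
    if k.sum()>5:print("front z%.3f n%d u %.4f"%(z,k.sum(),np.median(u[k])))
s=robot.observe();print(s['time'],s['tool_pos'],s['tool_rot'])
E
python3 fit2.py
```

```text
top u-0.023 n633 z med 0.1474 p10 0.1414 p90 0.1504
top u-0.020 n395 z med 0.1512 p10 0.1504 p90 0.1520
top u-0.017 n431 z med 0.1519 p10 0.1512 p90 0.1579
top u-0.014 n200 z med 0.1515 p10 0.1511 p90 0.1521
top u-0.011 n181 z med 0.1516 p10 0.1509 p90 0.1521
top u-0.008 n162 z med 0.1516 p10 0.1509 p90 0.1521
top u-0.005 n54 z med 0.1515 p10 0.1505 p90 0.1520
front z0.066 n39 u -0.0217
front z0.072 n75 u -0.0217
front z0.078 n80 u -0.0217
front z0.084 n81 u -0.0217
front z0.090 n97 u -0.0217
front z0.096 n83 u -0.0218
front z0.102 n73 u -0.0219
front z0.108 n114 u -0.0221
front z0.114 n118 u -0.0224
front z0.120 n134 u -0.0223
front z0.126 n187 u -0.0220
front z0.132 n161 u -0.0217
front z0.138 n164 u -0.0218
front z0.144 n193 u -0.0217
39.05 [ 0.52013124 -0.1861443   0.13434784] [-3.13910919  0.00653457  2.86224613]
```

The body top is level and 90.0 mm above the hub ring, and the front face is plumb. So the shoulder is flush, with about 28 N still pressing. Handing in.

```bash
python3 -c "
from cell import robot
print(robot.hand_in())"
```

```text
the job is handed in; nothing more can be done
None
```

The lamp post is standing in the hub with its key in the keyway and its shoulder flush on the mouth; the arm still grips it and presses down with about 28 N, and I handed the job in at about 39 s.

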